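Feel along a repaired chair rail

TASK

The broken ear of this chair back's curved crest rail has been replaced with pale new wood and sanded. Feel the rail for rough spots: rest your fingertips lightly on top of the pale ear and run them along the top of the rail in one light stroke, following its curve all the way out onto the dark ear at the far end, then lift your hand clear. Only touch it: the loose chair back must stay where it lies on its pads, not pressed hard or lifted, and everything else on the bench stays where it is.

Things in the scene. Friction and masses are not known exactly. Their poses are not given: they have to be found in the camera images.
- chair_back: Dark wooden chair back, loose (0.9 kg), lying flat on padded battens, arched crest rail nearest the robot. Origin: middle of its underside, 70 mm above the bench; x from crest to lower rail, y to the robot's left. Crown of rail: z = 28 mm, arc of 400 mm radius, apex x = -160, y = 0, ends x = -105, y = +-203 mm. Two posts (y = +-160) and three slats lie 4 to 10 mm lower, inside the arc.
- ear_new: Pale new end of the crest rail, on the robot's left (own +y of the chair back), 35 mm long plus a round end, 28 mm thick, spliced to the dark rail. Origin: middle of its length, on the crown (topmost line) of the rail; z up, y along the rail towards the pale ear, x across it to the slat side.
- crest1: Section 1 of 6 of the dark crest rail between the ears, counted from the pale ear: 59 mm long, 28 mm thick round bar, not separately visible. Origin: middle of its length, on the crown (topmost line) of the rail; z up, y along the rail towards the pale ear, x across it to the slat side.
- crest2: Section 2 of 6 of the dark crest rail between the ears, counted from the pale ear: 59 mm long, 28 mm thick round bar, not separately visible. Origin: middle of its length, on the crown (topmost line) of the rail; z up, y along the rail towards the pale ear, x across it to the slat side.
- crest3: Section 3 of 6 of the dark crest rail between the ears, counted from the pale ear: 59 mm long, 28 mm thick round bar, not separately visible. Origin: middle of its length, on the crown (topmost line) of the rail; z up, y along the rail towards the pale ear, x across it to the slat side.
- crest4: Section 4 of 6 of the dark crest rail between the ears, counted from the pale ear: 59 mm long, 28 mm thick round bar, not separately visible. Origin: middle of its length, on the crown (topmost line) of the rail; z up, y along the rail towards the pale ear, x across it to the slat side.
- crest5: Section 5 of 6 of the dark crest rail between the ears, counted from the pale ear: 59 mm long, 28 mm thick round bar, not separately visible. Origin: middle of its length, on the crown (topmost line) of the rail; z up, y along the rail towards the pale ear, x across it to the slat side.
- crest6: Section 6 of 6 of the dark crest rail between the ears, counted from the pale ear: 59 mm long, 28 mm thick round bar, not separately visible. Origin: middle of its length, on the crown (topmost line) of the rail; z up, y along the rail towards the pale ear, x across it to the slat side.
- ear_old: Dark far end of the crest rail, on the robot's right, 35 mm long plus a round end, 28 mm thick. Origin: middle of its length, on the crown (topmost line) of the rail; z up, y along the rail towards the pale ear, x across it to the slat side.
- batten_front: Pale wooden batten 45 x 420 x 45 mm under the chair back, 60 mm behind the rail's apex (a second one 250 mm behind it), fixed, two foam pads on top under the posts. Under a light fingertip the crest rail sinks on these pads about 0.6 to 1 mm per newton, for at least 6 mm, then turns hard; let go, it springs back. Origin: middle of its underside; y along the batten.
- sanding_block: cork sanding block with a red-brown abrasive underside, 65 x 110 x 30 mm, lying in front of the rail. Origin: centre of its underside. Leave alone.
- glue_bottle: white glue bottle with green label and orange cap, 60 mm across, 170 mm tall, standing beside the chair back on the robot's right. Origin: centre of its foot. Leave alone.
- wax_tin: flat brass-coloured tin with a red lid disc, 84 mm across, 42 mm tall, on the bench beneath the slats, between the battens. Origin: centre of its underside. Leave alone.
- tape_roll: blue roll of masking tape lying flat, 104 mm across, 25 mm high, in front of the pale ear. Origin: centre of its underside. Leave alone.
- screwdriver: screwdriver, 210 mm long, lying in front of the dark ear. Origin: near the middle of its length, at bench level. Leave alone.
- bar_clamp: steel bar clamp with dark jaws and a wooden grip, 300 mm bar, lying flat (27 mm high) on the robot's left of the chair back. Origin: middle of the bar, at bench level. Leave alone.

How it is judged:
On the way, in this order (a step that is already met when the one before it is completed fails the run):
1. the fingertips touch the pale new ear (contact force between the fingers and ear_new above 0.3 N), for 0.06 s.
2. the fingertips touch rail section 1 of 6, counted from the pale ear, having left the piece before it (contact force between the fingers and crest1 above 0.3 N and not (contact force between the fingers and ear_new above 0.3 N)), for 0.06 s.
3. the fingertips touch rail section 2 of 6, counted from the pale ear, having left the piece before it (contact force between the fingers and crest2 above 0.3 N and not (contact force between the fingers and crest1 above 0.3 N)), for 0.06 s.
4. the fingertips touch rail section 3 of 6, counted from the pale ear, having left the piece before it (contact force between the fingers and crest3 above 0.3 N and not (contact force between the fingers and crest2 above 0.3 N)), for 0.06 s.
5. the fingertips touch rail section 4 of 6, counted from the pale ear, having left the piece before it (contact force between the fingers and crest4 above 0.3 N and not (contact force between the fingers and crest3 above 0.3 N)), for 0.06 s.
6. the fingertips touch rail section 5 of 6, counted from the pale ear, having left the piece before it (contact force between the fingers and crest5 above 0.3 N and not (contact force between the fingers and crest4 above 0.3 N)), for 0.06 s.
7. the fingertips touch rail section 6 of 6, counted from the pale ear, having left the piece before it (contact force between the fingers and crest6 above 0.3 N and not (contact force between the fingers and crest5 above 0.3 N)), for 0.06 s.
8. the fingertips reach the dark ear at the far end, right out on it (within 22 mm of its middle, or clear of the section before) (contact force between the fingers and ear_old above 0.3 N and (not (contact force between the fingers and crest6 above 0.3 N) or horizontal distance between the grasp point and ear_old below 0.022 m)), for 0.06 s.
At the end, for the whole second after the job is handed in: The fingertips have touched the pale ear, each of the six rail sections in turn and the dark ear (contact over 0.3 N); at the end they are off the rail, the chair back lies level (within 0.03 rad), at rest and within 12 mm of where it lay, and the other things are within 20 mm of where they were (distance of chair_back from where it was at the start of the episode below 0.012 m and angle between chair_back's own z axis and vertical below 0.03 rad and linear speed of chair_back below 0.01 m/s and contact force between the fingers and chair_back below 0.1 N and distance of each of sanding_block, glue_bottle, wax_tin, tape_roll, screwdriver, bar_clamp from where it was at the start of the episode below 0.02 m).
It fails at once if the rail is pressed hard (over 20 N) (contact force between the fingers and chair_back above 20 N).
It fails at once if the chair back is shifted, lifted or carried (its middle moves more than 20 mm from its start) (distance of chair_back from where it was at the start of the episode above 0.02 m).
It fails at once if the chair back is tipped up (more than 0.12 rad from level) (angle between chair_back's own z axis and vertical above 0.12 rad).
It fails at once if another thing on the bench is shifted, lifted or knocked (moves more than 20 mm) (distance of any of sanding_block, glue_bottle, wax_tin, tape_roll, screwdriver, bar_clamp from where it was at the start of the episode above 0.02 m).
It also fails if it takes over 48 s, if anything falls off the work surface, if the arm or the gripper's body presses on something with over 40 N, if the wrist force passes 120 N, or if a joint passes its speed limit or range.

ROBOT

A 7-joint arm with a two-finger parallel gripper is mounted at the origin on the work surface. World frame = base frame: x ahead of the robot, y to its left, z up, the work surface at z = 0. Lengths are in m, angles in rad, forces in N, time in s.
With the tool pointing down it reaches from about 0.4 to 0.85 m from the base axis. Payload 10.4 kg.
Tool frame: the origin (TCP) lies midway between the tips of the shut fingers; the grasp point (between the pads) lies 19 mm behind it; z points along the fingers, y is the line along which they close (so a half turn about z gives the same grasp; the last joint's range is limited). The gripper opens to 87 mm and grips with 3 to 60 N. Pads are 19 mm wide; open, the fingers measure 117 mm over their backs; the gripper's body (75 mm by 190 mm) begins 51 mm behind the grasp point.
Start: joints at [-1.262, 0.332, -0.065, 1.46, 0.022, 1.35, -0.088], TCP at [0.204, 0.591, 0.223] pointing down, gripper open.
Joint ranges: [-2.6, 2.6], [-0.5, 2.12], [-1.47, 1.34], [0.16, 2.42], [-1.27, 4.41], [0.06, 2.06], [-2.6, 2.6]. Speed limits (rad/s): [2.22, 2.22, 2.79, 2.79, 3.14, 3.14, 3.14].

INTERFACE

Orientations are given as a unit quaternion [x, y, z, w].
In Python, from bench import sensors, eyes, order gives the robot as it stands.
- The arm moves only by the tool arm_command, never from a script. Its argument "steps" is a list of rows, each an object with "rot": the turn, a rotation vector about the world's x, y, z in degrees, a list of three; "slide": the shift along the world's x, y, z in m, a list of three; "grip": the opening, from 0 (shut) to 1 (fully open). A call has exactly 8 rows; each row shifts and turns the commanded pose from where the row before left it; what a row does not reach is not made up. A row lasts 1/8 s, in which the tool goes at most 62.5 mm and 10.7 degrees, less where a joint would pass 70% of its speed; a pose out of reach is approached as far as the arm can. A call with a gripper value outside its range is refused whole. The fingers move at their own pace and stop on an object; "newtons" is the grip in N (left out, the last holds). Time passes only in rows, so rows that do not move let the fingers close, or fill a call up. It gives the time, the measured TCP pose, the force, the opening and the grip force at its end, in the units of the state.
- sensors.read_state(): the state, without advancing time (a new reading comes with each control period).
- eyes.camera(name): name is "side" or "top"; returns a dict with "pixels" (480x640x3 uint8, red, green, blue), "intrinsics" (3x3 intrinsics, pixels), "pose" (4x4, takes a point from camera to world coordinates). Camera axes: x right, y down, z forward; pixel columns grow to the right and rows downward; lengths in m; the calibration is good to about 2 mm. A picture is of the moment at which its call begins. There is no depth.
- order.close_job(): hands the job in; it is judged then, once.
Trained networks look in a picture, given as the dict that the camera call returned (one of the last four; its "shot" number tells which), for a name from the list of things; names that differ only in an ending like _2 or _b are one class to them, and where a whole thing is asked for, a point or a joint stands for the part that bears it (a point fixed in the world has none). Each returns a list of dicts, best first, with "conf" (0 to 1); they miss things now and then, are a little off and sometimes report something else, mostly with a low value. They report only what shows in the picture. A call takes as long as a camera call.
- eyes.look_for(name, picture): "bbox" ([left, top, right, bottom] in pixels, round what is visible of it).
The state is a dict: "time": time; "joint_positions": joint angles; "joint_vel": joint speeds; "joint_torque": joint torques, N m; "ee_pos": TCP position; "eef_rot": TCP orientation; "ft_force": force on the tool from outside, world axes, zero at the start; "torque": the same for the moment, N m; "width": finger opening in m; "grip_force": force on a finger pad.
Only numpy, scipy, OpenCV 4.12 (cv2) and the standard library are available. Lean on these libraries where they do the work, as an engineer would, in place of code of your own. Each camera call takes 0.05 s, during which the arm holds its last target. There are 200 camera calls.

## Working session

There is one attempt and no reset: what is moved stays moved. The work goes in short steps, Python scripts to look and compute and a tool call to move; the robot and the scene stay as the last step left them, time stands still between calls to the robot, and variables do not carry over. Pictures are saved under pics/ and viewed, at most 10 in all, crops included, and the job is handed in when it is done.

Besides the shell and the picture viewer there is one more tool, called after "Call:" in YAML: its name, and indented under it one key for each argument. arm_command: Moves the arm, as the interface text tells. Its arguments: {"type":"object","properties":{"steps":{"type":"array","items":{"type":"object","properties":{"rot":{"type":"array","items":{"type":"number"}},"slide":{"type":"array","items":{"type":"number"}},"grip":{"type":"number"}}}},"newtons":{"type":"number"}},"required":["steps"]}

```bash
mkdir -p pics
python3 - <<'E'
from bench import sensors, eyes
import cv2, numpy as np
s=sensors.read_state(); print({k:np.round(s[k],3).tolist() for k in ('time','ee_pos','eef_rot','ft_force','width')})
for n in ('top','side'):
    p=eyes.camera(n); cv2.imwrite(f'pics/{n}0.png',p['pixels'][:,:,::-1])
    print(n,np.round(p['intrinsics'],1).tolist(),np.round(p['pose'],4).tolist())
    np.savez(f'{n}.npz',px=p['pixels'],K=p['intrinsics'],T=p['pose'])
    for o in ('chair_back','ear_new','ear_old','batten_front','glue_bottle','tape_roll'):
        print(o,[(np.round(d['bbox']).tolist(),round(d['conf'],2)) for d in eyes.look_for(o,p)[:2]])
E
```

```text
{'time': 0.0, 'ee_pos': [0.203, 0.591, 0.222], 'eef_rot': [0.165, 0.986, -0.001, -0.0], 'ft_force': [0.262, -0.204, 1.084], 'width': 0.087}
top [[525.2, 0.0, 316.8], [0.0, 525.2, 240.8], [0.0, 0.0, 1.0]] [[0.0005, -0.9922, 0.1247, 0.3589], [-0.9999, -0.0023, -0.0139, 0.0617], [0.0141, -0.1246, -0.9921, 1.2858], [0.0, 0.0, 0.0, 1.0]]
chair_back [([227.0, 89.0, 410.0, 254.0], 0.91)]
ear_new [([230.0, 203.0, 248.0, 224.0], 0.59)]
ear_old [([391.0, 226.0, 411.0, 239.0], 0.64), ([268.0, 277.0, 316.0, 307.0], 0.31)]
batten_front [([231.0, 202.0, 405.0, 246.0], 0.87)]
glue_bottle [([424.0, 204.0, 459.0, 236.0], 0.93), ([291.0, 234.0, 316.0, 251.0], 0.17)]
tape_roll [([205.0, 259.0, 247.0, 302.0], 0.61)]
side [[486.6, 0.0, 312.6], [0.0, 486.6, 242.1], [0.0, 0.0, 1.0]] [[0.9904, -0.0965, 0.0989, 0.4126], [-0.1377, -0.6292, 0.765, -0.8397], [-0.0116, -0.7713, -0.6364, 0.8064], [0.0, 0.0, 0.0, 1.0]]
chair_back [([296.0, 186.0, 467.0, 307.0], 0.73)]
ear_new []
ear_old [([313.0, 288.0, 338.0, 305.0], 0.59)]
batten_front [([319.0, 208.0, 340.0, 333.0], 0.78), ([302.0, 204.0, 314.0, 221.0], 0.32)]
glue_bottle [([334.0, 292.0, 370.0, 369.0], 0.81)]
tape_roll [([297.0, 206.0, 315.0, 222.0], 0.53)]
```

Run:
```python
import cv2
a=cv2.imread('pics/top0.png')[75:315,190:470]; cv2.imwrite('pics/topc.png',cv2.resize(a,None,fx=2.5,fy=2.5,interpolation=2))
a=cv2.imread('pics/side0.png')[170:380,240:500]; cv2.imwrite('pics/sidec.png',cv2.resize(a,None,fx=2.8,fy=2.8,interpolation=2))
```

```text
(no output)
```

View pics/topc.png

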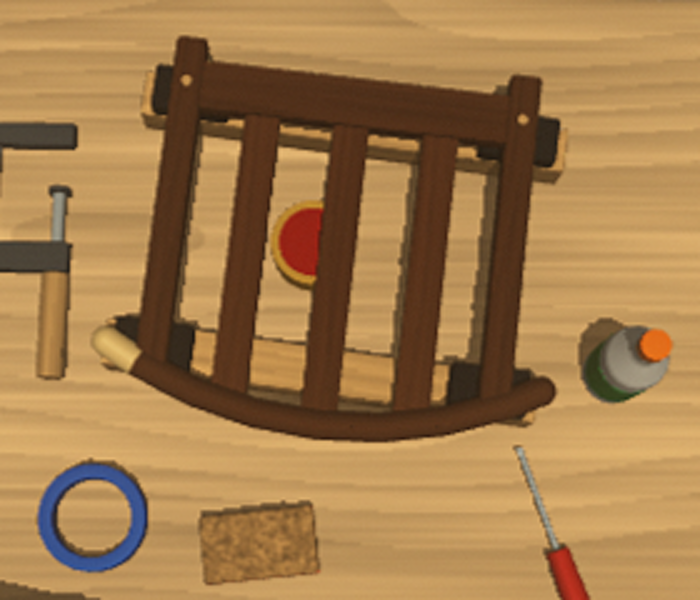

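View pics/sidec.png

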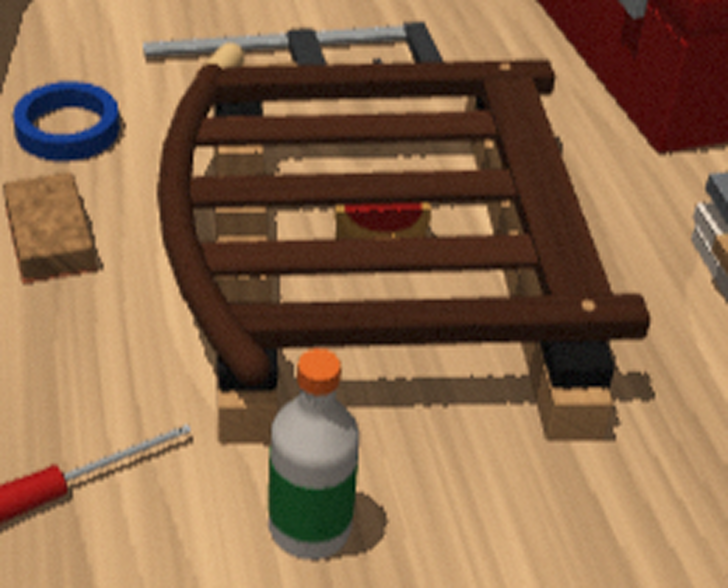

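```bash
cat > fit.py <<'E'
import numpy as np
from scipy.optimize import least_squares
V={n:dict(np.load(n+'.npz')) for n in ('top','side')}
def proj(v,P):
    q=(P-v['T'][:3,3])@v['T'][:3,:3]; q=q@v['K'].T; return q[:,:2]/q[:,2:]
def rail(p,s,dz=0.):   # p=x,y,yaw,zaxis ; s arc length (+ = pale)
    a=s/.4; l=np.c_[.24-.4*np.cos(a),.4*np.sin(a)]; c,k=np.cos(p[2]),np.sin(p[2])
    R=np.array([[c,-k],[k,c]]); t=np.c_[np.sin(a),np.cos(a)]@R.T
    return np.c_[l@R.T+p[:2],np.full(len(a),p[3]+dz)],np.c_[t,0*a]
def outer(v,p,s):
    C,t=rail(p,s); n=np.cross(t,C-v['T'][:3,3]); n/=np.linalg.norm(n,axis=1)[:,None]
    ctr=np.array([p[0]+.24*np.cos(p[2]),p[1]+.24*np.sin(p[2]),p[3]])
    n*=np.sign(np.sum(n*(C-ctr),axis=1))[:,None]
    return proj(v,C+.014*n)
def half(r,thr=None):   # subpixel first fall below midpoint
    d=np.where(r<thr)[0]
    if len(d)==0 or d[0]==0: return None
    i=d[0]; return i-1+(r[i-1]-thr)/(r[i-1]-r[i])
E=[]
im=V['top']['px'][:,:,0].astype(float)
T=[]
for c in range(256,392,3):
    h=half(im[266:200:-1,c],125)
    if h is not None: T.append((c,266-h))
im=V['side']['px'][:,:,0].astype(float); S=[]
for r in range(208,290,2):
    h=half(im[r,284:345],125)
    if h is not None: S.append((r,284+h))
T,S=np.array(T),np.array(S); s=np.linspace(-.215,.2,200)
END=np.array([226.8+.0,412.0])
def res(p):
    a=outer(V['top'],p,s); b=outer(V['side'],p,s)
    o=np.argsort(a[:,0]); q=np.argsort(b[:,1])
    e,_=rail(p,np.array([.213,-.213])); e=proj(V['top'],e)
    r=525*.014/1.2
    return np.r_[np.interp(T[:,0],a[o,0],a[o,1])-T[:,1],np.interp(S[:,0],b[q,1],b[q,0])-S[:,1],3*(e[:,0]+[-r,r]-END)]
f=least_squares(res,[.55,.06,0,.084],loss='soft_l1',f_scale=1)
p=f.x
if __name__=='__main__':
    print(len(T),len(S),p,np.degrees(p[2])); r=res(p); print(np.round(r,1))
    for k in ('top','side'):
        import cv2; g=V[k]['px'][:,:,::-1].copy(); g=cv2.resize(g,None,fx=3,fy=3)
        C,_=rail(p,np.array([-.1945,-.177,-.118,-.059,0,.059,.118,.177,.1945]),.014)
        for u in proj(V[k],C): cv2.circle(g,tuple(int(x*3+1) for x in u),3,(0,255,0),-1)
        for u in outer(V[k],p,s[::8]): cv2.circle(g,tuple(int(x*3+1) for x in u),1,(0,255,255),-1)
        cv2.imwrite(f'pics/fit_{k}.png',g[570:820,640:1300] if k=='top' else g[540:960,800:1300])
    import cv2
    A=cv2.imread('pics/fit_top.png');B=cv2.imread('pics/fit_side.png'); B=cv2.resize(B[:,60:300],None,fx=.8,fy=.8)
    H=np.zeros((590,660,3),np.uint8);H[:250]=A;H[252:252+B.shape[0],:B.shape[1]]=B;cv2.imwrite('pics/fit.png',H)
    ss=np.array([.205,.1945,.177,.1475,.118,.0885,.059,.0295,0,-.0295,-.059,-.0885,-.118,-.1475,-.177,-.1945,-.205])
    C,t=rail(p,ss,.014)
    for q in zip(ss,C,np.degrees(np.arctan2(-t[:,0],t[:,1]))): print(q[0],np.round(q[1],4),round(q[2],1))
E
python3 fit.py
```

```text
46 40 [ 0.66128289  0.02726424 -0.11409281  0.08326217] -6.5370367546323696
[ 0.1  0.2 -0.1 -0.1  0.1  0.3  0.4  0.1 -0.1 -0.1 -0.1 -0.3 -0.   0.1
  0.1  0.3  0.1  0.2 -0.   0.1 -0.2 -0.   0.3  0.3  0.4  0.1  0.2 -0.
 -0.  -0.1 -0.   0.2  0.3  0.3  0.3  0.2  0.  -0.1 -0.   0.1  0.4  0.1
  0.3  0.3  0.  -1.3  0.5  0.3  0.2  0.3 -0.   0.4  0.4  0.3  0.1  0.2
  0.1  0.1 -0.1  0.5  0.5  0.4  0.1 -0.1 -0.2  0.  -0.2 -0.1  0.1  0.2
  0.1 -0.1 -0.2 -0.2 -0.4 -0.1 -0.1 -0.1  0.3  0.3 -0.4 -0.2 -0.3  0.3
  0.7  0.8 -1.8  1.2]
0.205 [0.5757 0.2345 0.0973] -35.9
0.1945 [0.5697 0.2259 0.0973] -34.4
0.177 [0.5601 0.2113 0.0973] -31.9
0.1475 [0.5455 0.1857 0.0973] -27.7
0.118 [0.5327 0.1591 0.0973] -23.4
0.0885 [0.522  0.1316 0.0973] -19.2
0.059 [0.5133 0.1034 0.0973] -15.0
0.0295 [0.5068 0.0746 0.0973] -10.8
0.0 [0.5023 0.0455 0.0973] -6.5
-0.0295 [0.5    0.0161 0.0973] -2.3
-0.059 [ 0.4999 -0.0134  0.0973] 1.9
-0.0885 [ 0.502  -0.0428  0.0973] 6.1
-0.118 [ 0.5063 -0.072   0.0973] 10.4
-0.1475 [ 0.5126 -0.1008  0.0973] 14.6
-0.177 [ 0.5211 -0.1291  0.0973] 18.8
-0.1945 [ 0.5271 -0.1455  0.0973] 21.3
-0.205 [ 0.5311 -0.1552  0.0973] 22.8
```

View pics/fit.png

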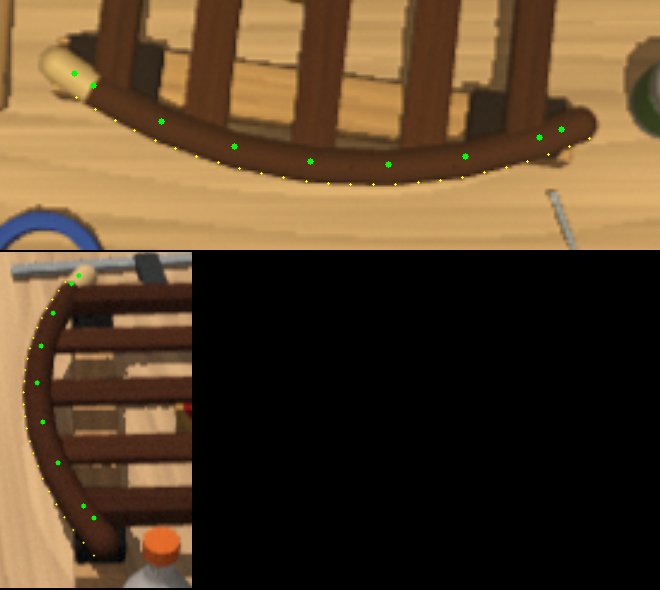

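Call:
arm_command:
  steps:
    - {"slide": [0.023, -0.023, 0], "rot": [0, 0, -9.7], "grip": 0}
    - {"slide": [0.023, -0.023, 0], "rot": [0, 0, -9.7], "grip": 0}
    - {"slide": [0.023, -0.023, 0], "rot": [0, 0, -9.7], "grip": 0}
    - {"slide": [0.023, -0.023, 0], "rot": [0, 0, -9.7], "grip": 0}
    - {"slide": [0.023, -0.023, 0], "rot": [0, 0, -9.7], "grip": 0}
    - {"slide": [0.023, -0.023, 0], "rot": [0, 0, -9.7], "grip": 0}
    - {"slide": [0.023, -0.023, 0], "rot": [0, 0, -9.7], "grip": 0}
    - {"slide": [0.023, -0.023, 0], "rot": [0, 0, -9.7], "grip": 0}
  newtons: 10

```text
time: 1.7
ee_pos: [0.3883, 0.4062, 0.2227]
eef_rot: [0.749, 0.663, 0.0, -0.0]
ft_force: [0.8, 0.8, -0.0]
width: 0.0149
grip_force: 0.0
```

Call:
arm_command:
  steps:
    - {"slide": [0.023, -0.022, 0], "grip": 0}
    - {"slide": [0.023, -0.022, 0], "grip": 0}
    - {"slide": [0.023, -0.022, 0], "grip": 0}
    - {"slide": [0.023, -0.022, 0], "grip": 0}
    - {"slide": [0.023, -0.022, 0], "grip": 0}
    - {"slide": [0.023, -0.022, 0], "grip": 0}
    - {"slide": [0.023, -0.022, 0], "grip": 0}
    - {"slide": [0.023, -0.022, 0], "grip": 0}

```text
schema error: expected keys rot, slide, grip
```

```bash
cat > st.py <<'E'
from bench import sensors
import numpy as np
from scipy.spatial.transform import Rotation as R
s=sensors.read_state(); M=R.from_quat(s['eef_rot']).as_matrix()
print({k:np.round(s[k],4).tolist() for k in ('time','ee_pos','ft_force','width','joint_positions')}); print(M.round(3).tolist())
E
python3 st.py
```

```text
{'time': 1.7, 'ee_pos': [0.3883, 0.4062, 0.2227], 'ft_force': [0.8404, 0.7921, -0.0424], 'width': 0.0149, 'joint_positions': [-1.0854, 0.1893, 0.2247, 1.6447, -0.0434, 1.3121, -0.9745]}
[[0.121, 0.993, 0.0], [0.993, -0.121, 0.0], [0.0, 0.0, -1.0]]
```

Call:
arm_command:
  steps:
    - {"slide": [0.023, -0.022, 0], "rot": [0, 0, 0], "grip": 0}
    - {"slide": [0.023, -0.022, 0], "rot": [0, 0, 0], "grip": 0}
    - {"slide": [0.023, -0.022, 0], "rot": [0, 0, 0], "grip": 0}
    - {"slide": [0.023, -0.022, 0], "rot": [0, 0, 0], "grip": 0}
    - {"slide": [0.023, -0.022, -0.02], "rot": [0, 0, 0], "grip": 0}
    - {"slide": [0.023, -0.022, -0.02], "rot": [0, 0, 0], "grip": 0}
    - {"slide": [0.023, -0.022, -0.03], "rot": [0, 0, 0], "grip": 0}
    - {"slide": [0.022, -0.023, -0.03], "rot": [0, 0, 0], "grip": 0}

```text
time: 2.7
ee_pos: [0.5714, 0.2294, 0.1219]
eef_rot: [0.747, 0.665, 0.0, 0.0]
ft_force: [0.4, 0.0, 0.9]
width: 0.0007
grip_force: 0.0
```

Call:
arm_command:
  steps:
    - {"slide": [0, 0, 0], "rot": [0, 0, 0], "grip": 0}
    - {"slide": [0, 0, 0], "rot": [0, 0, 0], "grip": 0}
    - {"slide": [0, 0, 0], "rot": [0, 0, 0], "grip": 0}
    - {"slide": [0, 0, 0], "rot": [0, 0, 0], "grip": 0}
    - {"slide": [0, 0, 0], "rot": [0, 0, 0], "grip": 0}
    - {"slide": [0, 0, 0], "rot": [0, 0, 0], "grip": 0}
    - {"slide": [0, 0, 0], "rot": [0, 0, 0], "grip": 0}
    - {"slide": [0, 0, 0], "rot": [0, 0, 0], "grip": 0}

```text
time: 3.7
ee_pos: [0.5706, 0.2299, 0.1226]
eef_rot: [0.747, 0.665, 0.0, 0.0]
ft_force: [0.2, 0.2, -0.2]
width: 0.0
grip_force: 0.0
```

```bash
python3 st.py
python3 - <<'E'
from bench import eyes
import cv2,numpy as np
a=eyes.camera('top'); b=eyes.camera('side')
f=lambda i:cv2.resize(i,None,fx=3,fy=3,interpolation=2)[:,:,::-1]
A=f(a['pixels'][165:265,190:320]);B=f(b['pixels'][130:230,260:390])
cv2.imwrite('pics/over.png',np.hstack([A,B]))
E
```

```text
{'time': 3.7, 'ee_pos': [0.5706, 0.2299, 0.1226], 'ft_force': [0.2437, 0.1638, -0.2244], 'width': 0.0, 'joint_positions': [-0.747, 0.3928, 0.3656, 1.6295, -0.1506, 1.1472, -0.4602]}
[[0.115, 0.993, 0.0], [0.993, -0.115, -0.0], [-0.0, 0.0, -1.0]]
```

View pics/over.png

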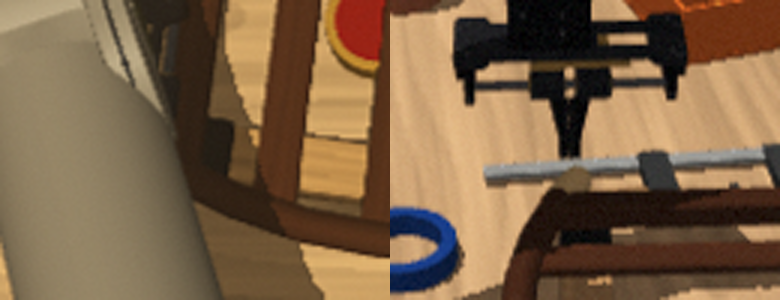

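Call:
arm_command:
  steps:
    - {"slide": [0.001, -0.001, -0.006], "rot": [0, 0, 0], "grip": 0}
    - {"slide": [0, 0, -0.006], "rot": [0, 0, 0], "grip": 0}
    - {"slide": [0, 0, -0.006], "rot": [0, 0, 0], "grip": 0}
    - {"slide": [0, 0, -0.003], "rot": [0, 0, 0], "grip": 0}
    - {"slide": [0, 0, 0], "rot": [0, 0, 0], "grip": 0}
    - {"slide": [0, 0, 0], "rot": [0, 0, 0], "grip": 0}
    - {"slide": [0, 0, 0], "rot": [0, 0, 0], "grip": 0}
    - {"slide": [0, 0, 0], "rot": [0, 0, 0], "grip": 0}

```text
time: 4.8
ee_pos: [0.5716, 0.229, 0.1017]
eef_rot: [0.747, 0.665, 0.0, 0.0]
ft_force: [0.1, -0.7, 0.4]
width: 0.0005
grip_force: 0.0
```

Call:
arm_command:
  steps:
    - {"slide": [0, 0, -0.001], "rot": [0, 0, 0], "grip": 0}
    - {"slide": [0, 0, -0.001], "rot": [0, 0, 0], "grip": 0}
    - {"slide": [0, 0, -0.001], "rot": [0, 0, 0], "grip": 0}
    - {"slide": [0, 0, 0], "rot": [0, 0, 0], "grip": 0}
    - {"slide": [0, 0, 0], "rot": [0, 0, 0], "grip": 0}
    - {"slide": [0, 0, 0], "rot": [0, 0, 0], "grip": 0}
    - {"slide": [0, 0, 0], "rot": [0, 0, 0], "grip": 0}
    - {"slide": [0, 0, 0], "rot": [0, 0, 0], "grip": 0}

```text
time: 5.8
ee_pos: [0.5716, 0.229, 0.0986]
eef_rot: [0.747, 0.665, 0.0, 0.0]
ft_force: [0.2, 0.5, 0.4]
width: 0.0001
grip_force: 0.0
```

Call:
arm_command:
  steps:
    - {"slide": [0, 0, -0.001], "rot": [0, 0, 0], "grip": 0}
    - {"slide": [0, 0, -0.001], "rot": [0, 0, 0], "grip": 0}
    - {"slide": [0, 0, 0], "rot": [0, 0, 0], "grip": 0}
    - {"slide": [0, 0, 0], "rot": [0, 0, 0], "grip": 0}
    - {"slide": [0, 0, 0], "rot": [0, 0, 0], "grip": 0}
    - {"slide": [0, 0, 0], "rot": [0, 0, 0], "grip": 0}
    - {"slide": [0, 0, 0], "rot": [0, 0, 0], "grip": 0}
    - {"slide": [0, 0, 0], "rot": [0, 0, 0], "grip": 0}

```text
time: 6.8
ee_pos: [0.5716, 0.229, 0.0966]
eef_rot: [0.747, 0.665, 0.0, 0.0]
ft_force: [-1.2, -0.1, 3.4]
width: 0.0004
grip_force: 1.6
```

Call:
arm_command:
  steps:
    - {"slide": [0, 0, -0.001], "rot": [0, 0, 0], "grip": 0}
    - {"slide": [0, 0, 0], "rot": [0, 0, 0], "grip": 0}
    - {"slide": [0, 0, 0], "rot": [0, 0, 0], "grip": 0}
    - {"slide": [0, 0, 0], "rot": [0, 0, 0], "grip": 0}
    - {"slide": [0, 0, 0], "rot": [0, 0, 0], "grip": 0}
    - {"slide": [0, 0, 0], "rot": [0, 0, 0], "grip": 0}
    - {"slide": [0, 0, 0], "rot": [0, 0, 0], "grip": 0}
    - {"slide": [0, 0, 0], "rot": [0, 0, 0], "grip": 0}

```text
time: 7.8
ee_pos: [0.5715, 0.2291, 0.0956]
eef_rot: [0.747, 0.665, 0.0, -0.0]
ft_force: [-1.8, 1.8, 4.3]
width: 0.0004
grip_force: 2.3
```

Call:
arm_command:
  steps:
    - {"slide": [-0.0037, -0.005, 0.0003], "rot": [0, 0, 0], "grip": 0}
    - {"slide": [-0.0036, -0.0053, 0], "rot": [0, 0, 0], "grip": 0}
    - {"slide": [-0.0036, -0.0053, 0], "rot": [0, 0, 0], "grip": 0}
    - {"slide": [-0.0033, -0.0054, 0], "rot": [0, 0, 0], "grip": 0}
    - {"slide": [-0.0033, -0.0054, 0], "rot": [0, 0, 0], "grip": 0}
    - {"slide": [-0.003, -0.0056, 0], "rot": [0, 0, 0], "grip": 0}
    - {"slide": [-0.0028, -0.0056, 0], "rot": [0, 0, 0], "grip": 0}
    - {"slide": [-0.0028, -0.0057, 0], "rot": [0, 0, 0], "grip": 0}

```text
time: 8.8
ee_pos: [0.5453, 0.1853, 0.0959]
eef_rot: [0.747, 0.665, 0.0, -0.0]
ft_force: [1.1, 2.7, 5.0]
width: 0.0007
grip_force: 2.2
```

Call:
arm_command:
  steps:
    - {"slide": [-0.0033, -0.0065, 0.0003], "rot": [0, 0, 0], "grip": 0}
    - {"slide": [-0.0033, -0.0065, 0.0003], "rot": [0, 0, 0], "grip": 0}
    - {"slide": [-0.0031, -0.0067, 0], "rot": [0, 0, 0], "grip": 0}
    - {"slide": [-0.0031, -0.0067, 0], "rot": [0, 0, 0], "grip": 0}
    - {"slide": [-0.0028, -0.0067, 0], "rot": [0, 0, 0], "grip": 0}
    - {"slide": [-0.0028, -0.0067, 0], "rot": [0, 0, 0], "grip": 0}
    - {"slide": [-0.0025, -0.0069, 0], "rot": [0, 0, 0], "grip": 0}
    - {"slide": [-0.0024, -0.0069, 0], "rot": [0, 0, 0], "grip": 0}

```text
time: 9.8
ee_pos: [0.522, 0.1316, 0.0965]
eef_rot: [0.747, 0.665, 0.0, 0.0]
ft_force: [0.8, 2.9, 4.1]
width: 0.0007
grip_force: 1.8
```

Call:
arm_command:
  steps:
    - {"slide": [-0.0024, -0.007, 0], "rot": [0, 0, 0], "grip": 0}
    - {"slide": [-0.0023, -0.007, 0], "rot": [0, 0, 0], "grip": 0}
    - {"slide": [-0.0021, -0.007, 0], "rot": [0, 0, 0], "grip": 0}
    - {"slide": [-0.002, -0.0071, 0], "rot": [0, 0, 0], "grip": 0}
    - {"slide": [-0.0018, -0.0071, 0], "rot": [0, 0, 0], "grip": 0}
    - {"slide": [-0.0017, -0.0071, 0], "rot": [0, 0, 0], "grip": 0}
    - {"slide": [-0.0015, -0.0073, 0], "rot": [0, 0, 0], "grip": 0}
    - {"slide": [-0.0014, -0.0073, 0], "rot": [0, 0, 0], "grip": 0}

```text
time: 10.8
ee_pos: [0.5069, 0.0746, 0.0965]
eef_rot: [0.747, 0.665, 0.0, 0.0]
ft_force: [0.4, 2.2, 4.1]
width: 0.0006
grip_force: 1.9
```

Call:
arm_command:
  steps:
    - {"slide": [-0.0014, -0.0073, 0], "rot": [0, 0, 0], "grip": 0}
    - {"slide": [-0.0012, -0.0073, 0], "rot": [0, 0, 0], "grip": 0}
    - {"slide": [-0.0011, -0.0073, 0], "rot": [0, 0, 0], "grip": 0}
    - {"slide": [-0.0009, -0.0073, 0], "rot": [0, 0, 0], "grip": 0}
    - {"slide": [-0.0008, -0.0073, 0], "rot": [0, 0, 0], "grip": 0}
    - {"slide": [-0.0006, -0.0073, 0], "rot": [0, 0, 0], "grip": 0}
    - {"slide": [-0.0005, -0.0073, 0], "rot": [0, 0, 0], "grip": 0}
    - {"slide": [-0.0004, -0.0073, 0], "rot": [0, 0, 0], "grip": 0}

```text
time: 11.8
ee_pos: [0.5, 0.0162, 0.0964]
eef_rot: [0.747, 0.665, -0.0, -0.0]
ft_force: [0.1, 3.1, 3.3]
width: 0.0008
grip_force: 1.9
```

Call:
arm_command:
  steps:
    - {"slide": [-0.0002, -0.0074, 0], "rot": [0, 0, 0], "grip": 0}
    - {"slide": [-0.0001, -0.0074, 0], "rot": [0, 0, 0], "grip": 0}
    - {"slide": [0.0001, -0.0074, 0], "rot": [0, 0, 0], "grip": 0}
    - {"slide": [0.0002, -0.0074, 0], "rot": [0, 0, 0], "grip": 0}
    - {"slide": [0.0003, -0.0074, 0], "rot": [0, 0, 0], "grip": 0}
    - {"slide": [0.0005, -0.0074, 0], "rot": [0, 0, 0], "grip": 0}
    - {"slide": [0.0006, -0.0074, 0], "rot": [0, 0, 0], "grip": 0}
    - {"slide": [0.0006, -0.0072, 0], "rot": [0, 0, 0], "grip": 0}

```text
time: 12.8
ee_pos: [0.5021, -0.0428, 0.0964]
eef_rot: [0.747, 0.665, -0.0, -0.0]
ft_force: [0.1, 3.3, 4.4]
width: 0.0004
grip_force: 1.8
```

Call:
arm_command:
  steps:
    - {"slide": [0.0008, -0.0073, 0], "rot": [0, 0, 0], "grip": 0}
    - {"slide": [0.001, -0.0073, 0], "rot": [0, 0, 0], "grip": 0}
    - {"slide": [0.0011, -0.0073, 0], "rot": [0, 0, 0], "grip": 0}
    - {"slide": [0.0012, -0.0073, 0], "rot": [0, 0, 0], "grip": 0}
    - {"slide": [0.0014, -0.0072, 0], "rot": [0, 0, 0], "grip": 0}
    - {"slide": [0.0015, -0.0072, 0], "rot": [0, 0, 0], "grip": 0}
    - {"slide": [0.0017, -0.0072, 0], "rot": [0, 0, 0], "grip": 0}
    - {"slide": [0.0018, -0.0072, 0], "rot": [0, 0, 0], "grip": 0}

```text
time: 13.8
ee_pos: [0.5127, -0.1008, 0.0964]
eef_rot: [0.747, 0.665, -0.0, 0.0]
ft_force: [-0.2, 2.3, 2.6]
width: 0.0006
grip_force: 1.7
```

Run:
```python
from bench import eyes
from fit import V
import numpy as np
from scipy.optimize import least_squares
from fit import proj
# bottle axis from bottom/centre column in both initial views
bt=(441.5,220); bs=(352,330.5)   # bbox centres, ~ mid height 0.085
P=least_squares(lambda q:np.r_[proj(V['top'],q[None])[0]-bt,proj(V['side'],q[None])[0]-bs],[.53,-.24,.085]).x
print(P)
```

```text
[ 0.56140884 -0.24533389  0.08365877]
```

Call:
arm_command:
  steps:
    - {"slide": [0.0017, -0.006, -0.0003], "rot": [0, 0, 0], "grip": 0}
    - {"slide": [0.0017, -0.006, -0.0003], "rot": [0, 0, 0], "grip": 0}
    - {"slide": [0.0018, -0.006, 0], "rot": [0, 0, 0], "grip": 0}
    - {"slide": [0.0019, -0.0058, 0], "rot": [0, 0, 0], "grip": 0}
    - {"slide": [0.002, -0.0058, 0], "rot": [0, 0, 0], "grip": 0}
    - {"slide": [0.002, -0.0058, 0], "rot": [0, 0, 0], "grip": 0}
    - {"slide": [0.0021, -0.0057, 0], "rot": [0, 0, 0], "grip": 0}
    - {"slide": [0.0021, -0.0057, 0], "rot": [0, 0, 0], "grip": 0}

```text
time: 14.8
ee_pos: [0.528, -0.1475, 0.0959]
eef_rot: [0.747, 0.665, 0.0, 0.0]
ft_force: [-0.7, 2.7, 3.8]
width: 0.0004
grip_force: 1.9
```

Call:
arm_command:
  steps:
    - {"slide": [0, 0, 0], "rot": [0, 0, 0], "grip": 0}
    - {"slide": [0, 0, 0], "rot": [0, 0, 0], "grip": 0}
    - {"slide": [0, 0, 0], "rot": [0, 0, 0], "grip": 0}
    - {"slide": [0, 0, 0], "rot": [0, 0, 0], "grip": 0}
    - {"slide": [0, 0, 0], "rot": [0, 0, 0], "grip": 0}
    - {"slide": [0, 0, 0], "rot": [0, 0, 0], "grip": 0}
    - {"slide": [0, 0, 0], "rot": [0, 0, 0], "grip": 0}
    - {"slide": [0, 0, 0], "rot": [0, 0, 0], "grip": 0}

```text
time: 15.8
ee_pos: [0.5279, -0.1472, 0.0959]
eef_rot: [0.747, 0.665, 0.0, 0.0]
ft_force: [-0.1, -3.8, 4.0]
width: 0.0003
grip_force: 2.0
```

Call:
arm_command:
  steps:
    - {"slide": [0, 0, 0.002], "rot": [0, 0, 0], "grip": 0}
    - {"slide": [0, 0, 0.003], "rot": [0, 0, 0], "grip": 0}
    - {"slide": [0, 0, 0.01], "rot": [0, 0, 0], "grip": 0}
    - {"slide": [0, 0, 0.02], "rot": [0, 0, 0], "grip": 0}
    - {"slide": [0, 0, 0.02], "rot": [0, 0, 0], "grip": 0}
    - {"slide": [0, 0, 0.02], "rot": [0, 0, 0], "grip": 0}
    - {"slide": [0, 0, 0.02], "rot": [0, 0, 0], "grip": 0}
    - {"slide": [0, 0, 0.02], "rot": [0, 0, 0], "grip": 0}

```text
time: 16.8
ee_pos: [0.5277, -0.1468, 0.212]
eef_rot: [0.747, 0.665, 0.0, -0.0]
ft_force: [0.7, -0.7, 0.0]
width: 0.0005
grip_force: 0.0
```

Call:
arm_command:
  steps:
    - {"slide": [0, 0, 0], "rot": [0, 0, 0], "grip": 0}
    - {"slide": [0, 0, 0], "rot": [0, 0, 0], "grip": 0}
    - {"slide": [0, 0, 0], "rot": [0, 0, 0], "grip": 0}
    - {"slide": [0, 0, 0], "rot": [0, 0, 0], "grip": 0}
    - {"slide": [0, 0, 0], "rot": [0, 0, 0], "grip": 0}
    - {"slide": [0, 0, 0], "rot": [0, 0, 0], "grip": 0}
    - {"slide": [0, 0, 0], "rot": [0, 0, 0], "grip": 0}
    - {"slide": [0, 0, 0], "rot": [0, 0, 0], "grip": 0}

```text
time: 17.8
ee_pos: [0.5279, -0.147, 0.2109]
eef_rot: [0.747, 0.665, 0.0, 0.0]
ft_force: [1.0, 0.9, 0.0]
width: 0.0007
grip_force: 0.0
```

Run:
```python
from bench import eyes
import cv2,numpy as np
b=eyes.camera('side'); a=eyes.camera('top')
cv2.imwrite('pics/end.png',np.hstack([cv2.resize(i[y:y+210,190:490],None,fx=1.3,fy=1.3)[:,:,::-1] for i,y in((a['pixels'],80),(b['pixels'],170))]))
```

```text
(no output)
```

View pics/end.png

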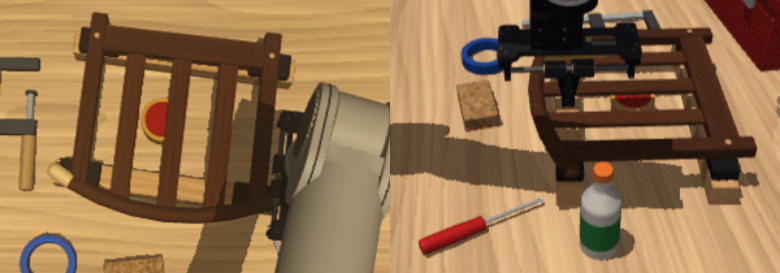

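The hand is clear above the dark ear. The chair back, bottle, block, tape and screwdriver are all where they were.

```bash
python3 -c "
from bench import order
print(order.close_job())"
```

```text
the job is handed in; nothing more can be done
None
```

The job is handed in: one light stroke (about 3–5 N measured) from the pale ear along the rail to the dark ear, then the hand lifted clear; the last pictures showed nothing out of place, but no verdict was returned.

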